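# Pick out the full tub of machine-cleaning tablets

## Task

We need the full tub of espresso-machine tablets, but the order screen has been left hanging in the way of them: first swing it back on its stiff arm until it is in line with the counter and faces straight forward again, where it stays by itself. The three closed tubs look the same, so lift them one at a time to feel which is the heaviest, standing the lighter two back upright where they stood. Finish still holding the heaviest tub in the gripper, upright and still, about 20 cm above the counter, ready for me to take; keep all the tubs upright and leave the shaker, cup and milk jug alone.

Things in the scene. Friction and masses are not known exactly. Their poses are not given: they have to be found in the camera images.
- order_screen (a joint): Angle of the stiff arm carrying the order screen, an upright black tablet 190 wide, 130 high, 14 thick. 0 (wanted): arm points to +y (left) from its post, screen parallel to the counter edge, facing the robot; 1.57: swung anticlockwise (from above), arm towards the robot (-x), screen facing -y. Range -0.5 to 1.75. Friction 0.45 N m (3 N at mid-screen), damping 0.25; stays where left; no stop at 0.
- screen_hinge (a point): Point on the arm's vertical hinge axis, 187 above the counter. The fixed post is 19 in diameter, its knuckle 35, its round foot 124; top 243 up. This point turns with the arm: +y out along the arm, -x the way the screen faces.
- screen_top (a point): Middle of the screen's upper edge, 252 above the counter; 145 out along the arm from the hinge axis and 36 to its face side. The edge is 14 thick, runs 95 to each side along this point's y and can be pinched from above across its x. The arm behind is 65 lower; the screen's lower edge is 122 up. Axes turn with the arm: +y out along it, -x the way the screen faces, z up.
- tub_a: One of three identical closed white tubs with red lid (fixed tight), 85 mm high, body 64 and lid (top 19) 68 in diameter. Origin at the centre of the underside, z up. The weight sits low; grip round the lid from above. They weigh 0.09 to 0.52 kg, the heaviest at least 0.15 kg more than the next; it must be felt which it is.
- tub_b: Another of the three identical tubs; see tub_a. A fixed wicker basket with packets sticking out stands to the right of the rightmost tub: lift straight up.
- tub_c: Another of the three identical tubs; see tub_a.
- choc: Chocolate shaker: clear jar with green contents and a yellow lid, 42 mm in diameter, 96 mm high, origin at the centre of the underside. Loose; leave it alone.
- cup: Striped espresso cup, upside down, 65 x 88 mm with its handle, 50 mm high, origin at the underside. Loose; leave it alone.
- jug: Small steel milk jug, 76 x 116 mm with its handle, 97 mm high, origin at the underside. Loose; leave it alone.
- screen_stand: The fixed stand of the order screen: post 243 mm high, 19 mm thick, on a round foot 124 mm across; origin at the centre of the foot's underside.

How it is judged (in metres and radians):
On the way, in this order (a step that is already met when the one before it is completed fails the run):
1. the order screen is swung back into line with the counter (within 0.26 rad) and stays there (value of joint order_screen between -0.26 and 0.26 rad and velocity of joint order_screen between -0.05 and 0.05 rad/s), for 0.3 s.
2. a tub is lifted clear of the counter in the gripper (((height (world z) of tub_a above 0.02 m and contact force between the fingers and tub_a above 1 N) or (height (world z) of tub_b above 0.02 m and contact force between the fingers and tub_b above 1 N) or (height (world z) of tub_c above 0.02 m and contact force between the fingers and tub_c above 1 N))), for 0.3 s.
At the end, for the whole second after the job is handed in: One tub is held, upright (15 degrees), still, 13 to 32 cm up; the other two stand upright, let go, within 5 cm of their places, each pressing on the counter with under 3.3 N (so the heaviest, over 4 N, is the one held); the screen is untouched, within 15 degrees of straight forward (value of joint order_screen between -0.26 and 0.26 rad and contact force between each of the arm, the fingers and screen_stand below 0.05 N and ((height (world z) of tub_a between 0.13 and 0.32 m and contact force between the fingers and tub_a above 1 N and angle between tub_a's own z axis and vertical below 0.26 rad and linear speed of tub_a below 0.03 m/s and contact force between tub_a and screen_stand below 0.05 N and contact force between each of tub_a, the fingers and tub_b below 0.05 N and height (world z) of each of tub_b, tub_c below 0.008 m and angle between each of tub_b, tub_c's own z axis and vertical below 0.1 rad and distance of each of tub_b, tub_c from where it was at the start of the episode below 0.05 m and linear speed of each of tub_b, tub_c below 0.02 m/s and contact force between each of tub_b, tub_c and anything else below 3.3 N and contact force between each of tub_a, the fingers and tub_c below 0.05 N) or (height (world z) of tub_b between 0.13 and 0.32 m and contact force between the fingers and tub_b above 1 N and angle between tub_b's own z axis and vertical below 0.26 rad and linear speed of tub_b below 0.03 m/s and contact force between tub_b and screen_stand below 0.05 N and contact force between each of tub_b, the fingers and tub_a below 0.05 N and height (world z) of each of tub_a, tub_c below 0.008 m and angle between each of tub_a, tub_c's own z axis and vertical below 0.1 rad and distance of each of tub_a, tub_c from where it was at the start of the episode below 0.05 m and linear speed of each of tub_a, tub_c below 0.02 m/s and contact force between each of tub_a, tub_c and anything else below 3.3 N and contact force between each of tub_b, the fingers and tub_c below 0.05 N) or (height (world z) of tub_c between 0.13 and 0.32 m and contact force between the fingers and tub_c above 1 N and angle between tub_c's own z axis and vertical below 0.26 rad and linear speed of tub_c below 0.03 m/s and contact force between tub_c and screen_stand below 0.05 N and contact force between each of tub_c, the fingers and tub_a below 0.05 N and height (world z) of each of tub_a, tub_b below 0.008 m and angle between each of tub_a, tub_b's own z axis and vertical below 0.1 rad and distance of each of tub_a, tub_b from where it was at the start of the episode below 0.05 m and linear speed of each of tub_a, tub_b below 0.02 m/s and contact force between each of tub_a, tub_b and anything else below 3.3 N and contact force between each of tub_c, the fingers and tub_b below 0.05 N))); the arm keeps its last pose, push and grip.
It fails at once if a tub is tipped over by more than 35 degrees (angle between any of tub_a, tub_b, tub_c's own z axis and vertical above 0.6 rad).
It fails at once if two tubs are off the counter at once (height (world z) of each of tub_a, tub_b above 0.02 m or height (world z) of each of tub_a, tub_c above 0.02 m or height (world z) of each of tub_b, tub_c above 0.02 m).
It fails at once if the shaker, cup or jug is moved by more than 3 cm or tipped (distance of any of choc, cup, jug from where it was at the start of the episode above 0.03 m or angle between any of choc, cup, jug's own z axis and vertical above 0.4 rad).
It also fails if it takes over 72 s, if anything falls off the work surface, if the arm or the gripper's body presses on something with over 40 N, if the wrist force passes 120 N, or if a joint passes its speed limit or range.

## Robot

A 6-joint arm with a two-finger parallel gripper is mounted at the origin on a cart in front of the work surface, level with it; the furniture and walls round the work are solid. World frame = base frame: x ahead of the robot, y to its left, z up, the work surface at z = 0. Lengths are in mm, angles in rad, forces in N, time in s.
With the tool pointing down it reaches from about 350 to 875 mm from the base axis. Payload 4.2 kg.
Tool frame: the origin (TCP) lies between the finger pads; the fingertips stand 17 mm ahead of it and the grasp point (between the pads) lies 2 mm behind it; z points along the fingers, y is the line along which they close (so a half turn about z gives the same grasp; the last joint's range is limited). The gripper opens to 85 mm and grips with 20 to 120 N. Pads are 22 mm wide; open, the fingers measure 114 mm over their backs; the gripper's body (76 mm by 85 mm) begins 54 mm behind the grasp point. The pads swing forward as they close: fully open they stand 13 mm farther back than shut.
Start: joints at [1.562, 0.385, 0.008, 0, -1.194, -0.259], TCP at [165.35, 602.71, 248.312] pointing down, gripper open.
Joint ranges: [-3.14, 3.14], [-1.21, 2.06], [-1.07, 1.41], [-3.16, 2.05], [-2.99, -0.16], [-3.1, 3.1]. Speed limits (rad/s): [2.79, 2.79, 3.14, 3.14, 3.14, 3.14].

## Interface

Orientations are given as a unit quaternion [x, y, z, w].
In Python, from bench import arm gives the robot as it stands.
- The arm moves only by the tool advance, called after "Emit:" as a command line: name --argument value ..., lists and objects as JSON in quotes. Schema: {"type":"object","properties":{"ticks":{"type":"object","properties":{"offsets":{"type":"array","items":{"type":"array","items":{"type":"number"},"minItems":6,"maxItems":6},"minItems":1,"maxItems":10}},"additionalProperties":false,"required":["offsets"]},"finger_gap":{"type":"number"},"only":{"type":"string"},"quiet":{"type":"boolean"},"lines":{"type":"string"}},"required":["ticks"],"additionalProperties":false}. ticks is an object whose key "offsets" holds a list of rows, 1 to 10 of them, each of 6 numbers: dx, dy, dz in mm, then a rotation vector rx, ry, rz in rad; each row is the pose to reach, as a shift and turn from the pose commanded when the call began, along the tool's axes at that moment; what a row does not reach only later rows make up. A row lasts 1/10 s, in which the tool goes at most 50 mm and 0.15 rad, less where a joint would pass 70% of its speed; a pose out of reach is approached as far as the arm can. finger_gap is the finger opening in mm, set as the call begins (left out keeps the last). The fingers move at their own pace and stop on an object; the grip force is fixed at half the most. Time passes only in rows, so rows that do not move let the fingers close. The tool returns the time, the measured TCP pose, the force, the opening and the grip force at its end. only (a regular expression) keeps the lines of the reply that match it, lines (a string "A,B") keeps lines A to B, and quiet returns only ok. Input that does not fit is refused with a message, and nothing moves.
- arm.read_state(): the state, without advancing time (a new reading comes with each control period).
- arm.get_image(name): name is "scene" or "top"; returns the picture (400x640x3 uint8, blue, green, red); there is no depth.
- arm.get_calibration(name): a dict with "K" (3x3 intrinsics, pixels), "rvec" (rotation vector, rad) and "tvec" (3), from world to camera coordinates, as OpenCV has them. Camera axes: x right, y down, z forward; pixel columns grow to the right and rows downward; lengths in mm; the calibration is good to about 2 mm. A picture is of the moment at which its call begins. get_calibration takes no time and is no camera call.
- arm.job_done(): hands the job in; it is judged then, once.
The state is a dict: "clock": time; "joints": joint angles; "joint_vel": joint speeds; "joint_efforts": joint torques, N m; "position": TCP position; "ee_rot": TCP orientation; "contact_force": force on the tool from outside, world axes, zero at the start; "wrist_torque": the same for the moment, N m; "gripper_width": finger opening in mm; "grasp_force": force on a finger pad.
Only numpy, scipy, OpenCV 4.12 (cv2) and the standard library are available. Lean on these libraries where they do the work, as an engineer would, in place of code of your own. Each camera call takes 0.05 s, during which the arm holds its last target. There are 200 camera calls.

## Working session

There is one attempt and no reset: what is moved stays moved. The work goes in short steps, Python scripts to look and compute and a tool call to move; the robot and the scene stay as the last step left them, time stands still between calls to the robot, and variables do not carry over. Pictures are saved under pics/ and viewed, at most 10 in all, crops included, and the job is handed in when it is done.

```bash
ls; mkdir -p pics
```

Run:
```python
from bench import arm
import cv2,numpy as np
for n in("scene","top"):
    cv2.imwrite(f"pics/{n}0.png",arm.get_image(n)); c=arm.get_calibration(n)
    R=cv2.Rodrigues(np.array(c["rvec"]))[0]; print(n,np.round(c["K"],1).tolist(),(-R.T@np.array(c["tvec"]).ravel()).round(),R.round(3).tolist())
s=arm.read_state(); print(s)
```

```text
bench.py
pics
scene [[502.1, 0.0, 317.7], [0.0, 502.1, 189.4], [0.0, 0.0, 1.0]] [-556.  897.  798.] [[-0.491, -0.871, 0.019], [-0.411, 0.213, -0.886], [0.768, -0.443, -0.463]]
top [[378.5, 0.0, 320.4], [0.0, 378.5, 197.7], [0.0, 0.0, 1.0]] [ 212.  243. 1050.] [[0.116, -0.993, -0.005], [-0.941, -0.109, -0.322], [0.319, 0.042, -0.947]]
{'clock': 0.1, 'joints': array([ 1.56160718e+00,  3.85488768e-01,  6.74068986e-03, -4.46768843e-04,
       -1.19397064e+00, -2.58606961e-01]), 'joint_vel': array([ 0.00155367, -0.00069338,  0.00304796,  0.00331745,  0.00079012,
       -0.00116479]), 'joint_efforts': array([-1.88285471e-04, -3.93322170e+01,  1.88927311e+01,  4.19795886e+00,
       -2.64899005e-03,  4.01642538e-06]), 'position': array([165.224498  , 602.25670256, 247.31514722]), 'ee_rot': array([ 9.91037558e-01, -1.33579906e-01, -8.64604932e-05,  9.79556659e-04]), 'contact_force': array([ 0.0708139 ,  0.16794324, -0.33201054]), 'wrist_torque': array([-0.04294492, -0.00980596, -0.09121703]), 'grasp_force': 0.0, 'gripper_width': 85.56588838298894}
```

View pics/scene0.png

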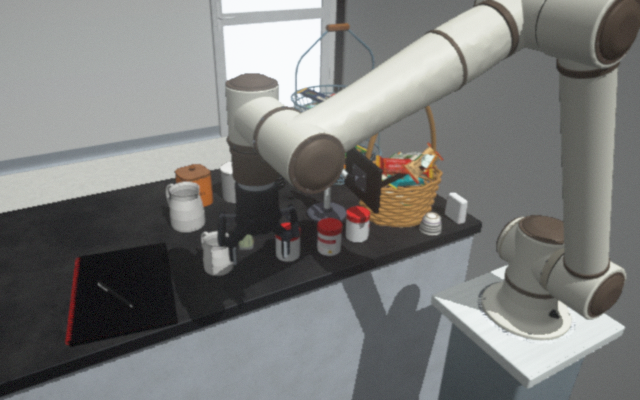

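View pics/top0.png

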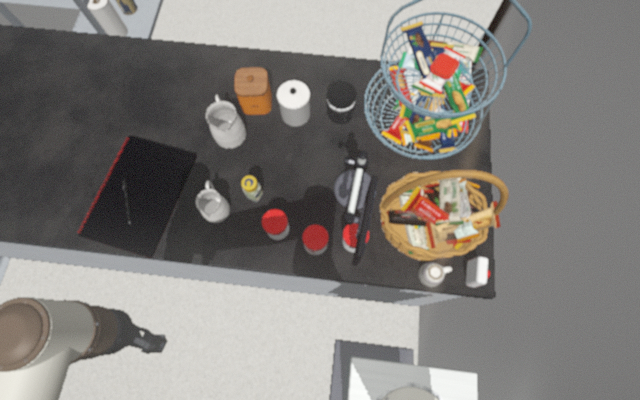

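The scene view shows three red-lidded tubs at about (288,230), (329,228) and (357,215), with the screen at (363,178). In the top view the tub lids are at (275,222), (316,239) and (354,237). The screen is edge-on at about (367,215), and its stand is around (353,185). I'll zoom in and measure.

Create h.py:
```python
from bench import arm
import cv2,numpy as np
C={}
for n in("scene","top"):
    c=arm.get_calibration(n);R=cv2.Rodrigues(np.array(c["rvec"],float))[0];t=np.array(c["tvec"],float).ravel();C[n]=(np.array(c["K"]),R,t)
def ray(n,p):
    K,R,t=C[n];d=R.T@np.linalg.inv(K)@[p[0],p[1],1];return -R.T@t,d/np.linalg.norm(d)
def plane(n,p,z):
    o,d=ray(n,p);return (o+d*(z-o[2])/d[2]).round(1)
def tri(ps,pt):
    a,u=ray("scene",ps);b,v=ray("top",pt)
    s=np.linalg.lstsq(np.c_[u,-v],b-a,rcond=None)[0];p,q=a+u*s[0],b+v*s[1];return ((p+q)/2).round(1),round(float(np.linalg.norm(p-q)),1)
def proj(n,X):
    K,R,t=C[n];x=K@(R@np.array(X,float)+t);return (x[:2]/x[2]).round(1)
def red(img):
    h=cv2.cvtColor(img,cv2.COLOR_BGR2HSV);m=((h[...,0]<8)|(h[...,0]>172))&(h[...,1]>150)&(h[...,2]>60);return m.astype(np.uint8)
```

Run:
```python
from h import *
s=cv2.imread("pics/scene0.png");t=cv2.imread("pics/top0.png")
for n,i in(("scene",s),("top",t)):
    k,l,st,c=cv2.connectedComponentsWithStats(red(i))
    for j in range(1,k):
        if st[j,4]>40: print(n,st[j],c[j].round(1),plane(n,c[j],85))
a=cv2.resize(t[140:290,230:410],None,fx=3.2,fy=3.2,interpolation=cv2.INTER_CUBIC)
cv2.imwrite("pics/ct.png",a)
cv2.imwrite("pics/cs.png",cv2.resize(s[130:270,190:450],None,fx=3,fy=3,interpolation=cv2.INTER_CUBIC))
```

```text
scene [380 158  31  16 226] [393.9 164.7] [ 666.2 -105.7   85. ]
scene [347 206  23  16 301] [358.1 213.6] [446.2 185.9  85. ]
scene [317 218  25  17 324] [329.2 226.2] [426.2 292.2  85. ]
scene [281 223  10   7  53] [286.  225.4] [483.9 393.1  85. ]
scene [ 65 258  15  87 379] [ 72.1 302.3] [416.5 929.7  85. ]
top [431  54  27  24 444] [443.8  65.8] [1003.2  -38.9   85. ]
top [388 124  13  16  91] [395.1 131.7] [760.6  96.4  85. ]
top [406 192  16  19  68] [413.9 201.8] [555.2  35.1  85. ]
top [413 197  35  50 318] [430.9 214.1] [526.  -10.8  85. ]
top [262 209  25  25 505] [274.1 220.8] [460.  399.6  85. ]
top [302 224  26  26 496] [314.9 236.5] [430.3 287.2  85. ]
top [343 224  15  23 250] [350.1 234. ] [447.6 196.9  85. ]
```

View pics/ct.png

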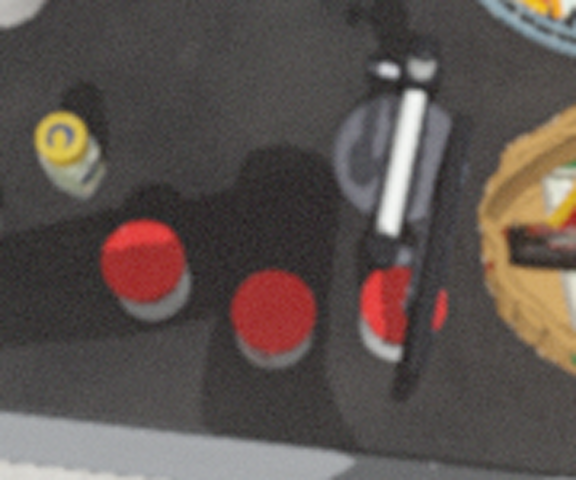

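View pics/cs.png

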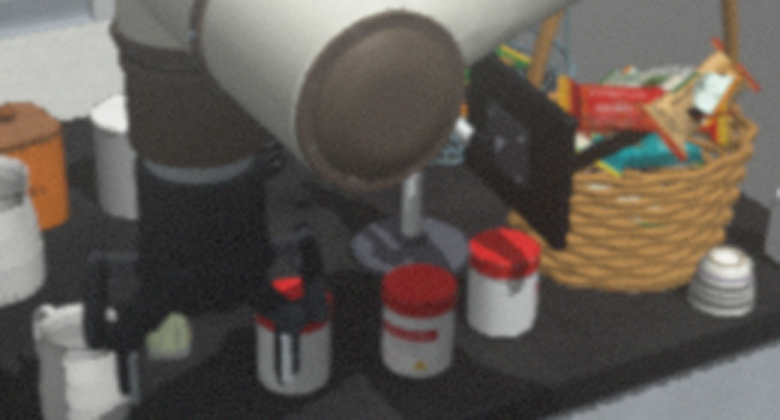

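The zoomed crops show the arm (white bar) pointing towards the robot. The screen is edge-on to its right, its upper edge running from about crop (462,118) to (402,395) in the top view, over the right tub. In the scene crop its back corners are at about (483,55), (575,122), (563,248) and (470,150).

Run:
```python
from h import *
f=lambda x,y:(x/3.2+230,y/3.2+140); g=lambda x,y:(x/3+190,y/3+130)
a,b=f(462,118),f(402,395)
A,B=plane("top",a,252),plane("top",b,252);print("edge",A,B,np.linalg.norm(A-B))
print("near corner tri",tri(g(575,120),f(403,392)),"far",tri(g(483,55),f(462,118)))
print("foot",plane("top",f(393,157),0), plane("scene",g(410,243),5))
for z in(187,243):print("knuckle cand",z,plane("top",f(420,62),z),plane("top",f(386,68),z),plane("top",f(403,65),z))
M=(A+B)/2;u=(A-B)[:2]/np.linalg.norm(A-B);q=np.arctan2(-u[0],u[1]);print(M,u)
out=-u;q=np.arctan2(-out[0],out[1]);face=np.array([-np.cos(q),-np.sin(q)]);H=M[:2]-145*out-36*face;print("q",q,"hinge",H)
for p in((329.2,226.2),(314.9,236.5)),((358.1,213.6),(350.1,234.)):print(tri(*p))
```

```text
edge [545.2 162.3 252. ] [345.1 187.6 252. ] 201.69308366922255
near corner tri (array([346.9, 190. , 263.3]), 5.3) far (array([546.9, 158.4, 241.7]), 7.5)
foot [604.3 197.3   0. ] [618.6 185.3   5. ]
knuckle cand 187 [615.5 191.6 187. ] [607.4 217.4 187. ] [611.4 204.5 187. ]
knuckle cand 243 [589.3 194.9 243. ] [581.8 219.1 243. ] [585.5 207.  243. ]
[445.15 174.95 252.  ] [ 0.99210145 -0.12543811]
q 1.445026906034369 hinge [593.5204818  192.47712555]
(array([431.8, 288.1,  80.6]), 1.4)
(array([443.3, 193.7,  89.8]), 9.2)
```

Edge length (202, expected 190) and mean triangulated height (252) fit. The arm angle is about 1.44 and the hinge about (597,192). Now I'll go above the edge.

Add to h.py:
```python
from scipy.spatial.transform import Rotation as Ro
def go(x,y,z,a):
    "shift in tool axes to world x,y,z and turn about tool z so the closing axis is at angle a (mod pi)"
    s=arm.read_state();R=Ro.from_quat(s["ee_rot"]).as_matrix();ya=np.arctan2(R[1,1],R[0,1])
    d=(a-ya+np.pi/2)%np.pi-np.pi/2
    print("shift",(R.T@(np.array([x,y,z])-s["position"])).round(0),"rz",round(-d,3),"yaw",round(ya,3),"pos",s["position"].round(1),"j",s["joints"].round(2),"tz",R[:,2].round(3))
```

```bash
python3 -c "
from h import *
go(447,175,325,1.445)"
```

```text
shift [385. 338. -77.] rz -0.142 yaw -1.839 pos [165.2 602.3 247.3] j [ 1.56  0.39  0.01 -0.   -1.19 -0.26] tz [-0.    -0.002 -1.   ]
```

Emit:
advance --ticks '{"offsets": [[0, 0, -40, 0, 0, 0], [20, 18, -77, 0, 0, -0.02], [55, 48, -77, 0, 0, -0.04], [90, 80, -77, 0, 0, -0.06], [125, 110, -77, 0, 0, -0.08], [160, 140, -77, 0, 0, -0.1], [195, 170, -77, 0, 0, -0.12], [230, 200, -77, 0, 0, -0.142], [265, 232, -77, 0, 0, -0.142], [300, 263, -77, 0, 0, -0.142]]}' --finger_gap 60

```text
clock: 1.1
position: [385.4, 267.8, 325.1]
ee_rot: [0.998, -0.063, -0.0, 0.0]
contact_force: [1.0, 0.6, -0.2]
gripper_width: 59.7
grasp_force: 0.0
```

```bash
python3 -c "
from h import *
go(447,175,325,1.445)"
```

```text
shift [73. 84.  0.] rz 0.0 yaw -1.696 pos [385.4 267.8 325.1] j [ 0.95  0.06 -0.22 -0.   -1.29  0.49] tz [-0. -0. -1.]
```

Emit:
advance --ticks '{"offsets": [[35, 35, 0, 0, 0, 0], [65, 72, 0, 0, 0, 0], [73, 84, 0, 0, 0, 0], [73, 84, 0, 0, 0, 0], [73, 84, 0, 0, 0, 0]]}'

```text
clock: 1.6
position: [446.8, 177.1, 325.0]
ee_rot: [0.998, -0.063, -0.0, 0.0]
contact_force: [-1.0, -0.9, 0.5]
gripper_width: 60.2
grasp_force: 0.0
```

```bash
python3 -c "
from h import *
go(447,175,325,1.445)
t=arm.get_image('top');s=arm.get_image('scene')
a=cv2.resize(t[130:290,290:430],(490,560));b=cv2.resize(s[110:270,310:400],(315,560))
cv2.imwrite('pics/c2.png',np.hstack([a,b]))"
```

```text
shift [ 0.  2. -0.] rz -0.001 yaw -1.697 pos [446.8 177.1 325. ] j [ 0.72  0.09 -0.2  -0.   -1.29  0.73] tz [-0.001 -0.    -1.   ]
```

View pics/c2.png

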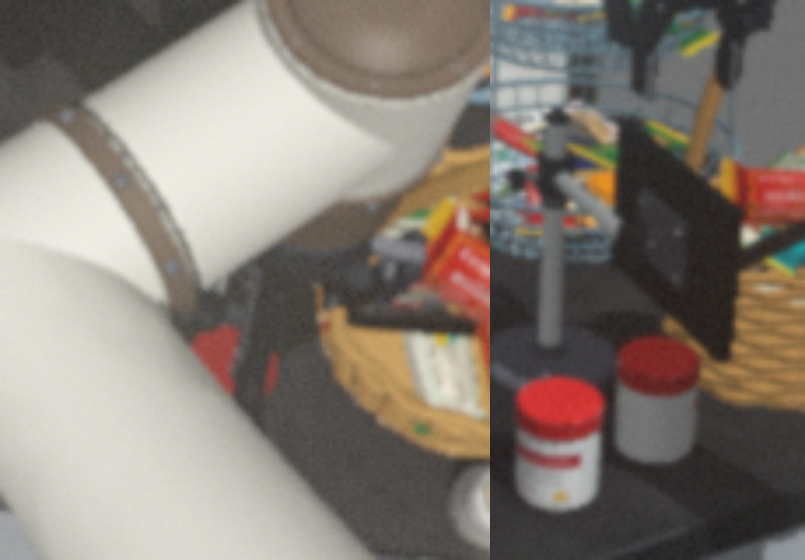

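In the scene crop the screen's top edge runs (622,118)–(742,212), the fingers straddle above it, and the post top is at (556,112). I'll refine with these.

Run:
```python
from h import *
g=lambda x,y:((x-490)/3.5+310,y/3.5+110)
A=plane("scene",g(628,116),252);B=plane("scene",g(740,212),252);print(A,B,np.linalg.norm(A-B),(A+B)/2, "q",np.arctan2((A-B)[0],-(A-B)[1]))
print("post top",plane("scene",g(556,112),243),"hinge foot",plane("scene",g(552,352),5))
print("tips",proj("scene",[447-4,175+33,308]),proj("scene",[447+4,175-33,308]),g(645,90),g(727,85))
print("tubs lid tops",plane("scene",g(656,352),85),plane("scene",g(560,394),85))
```

```text
[557.2 153.4 252. ] [365.4 179.5 252. ] 193.5676884193228 [461.3  166.45 252.  ] q 1.4355478189260618
post top [610.2 190.2 243. ] hinge foot [619.4 181.    5. ]
tips [356.5 141.7] [375.6 136.4] (354.2857142857143, 135.71428571428572) (377.7142857142857, 134.28571428571428)
tubs lid tops [461.6 178.1  85. ] [441.4 280.8  85. ]
```

Emit:
advance --ticks '{"offsets": [[-6, 5, 10, 0, 0, 0], [-6, 6, 30, 0, 0, 0], [-6, 6, 50, 0, 0, 0], [-6, 6, 65, 0, 0, 0], [-6, 6, 85, 0, 0, 0], [-6, 6, 85, 0, 0, 0]]}' --finger_gap 66

```text
clock: 2.3
position: [438.3, 172.1, 237.9]
ee_rot: [0.998, -0.062, -0.002, 0.002]
contact_force: [-0.3, 0.1, -0.3]
gripper_width: 65.7
grasp_force: 0.0
```

Emit:
advance --ticks '{"offsets": [[0, 0, 0, 0, 0, 0], [0, 0, 0, 0, 0, 0], [0, 0, 0, 0, 0, 0], [0, 0, 0, 0, 0, 0], [0, 0, 0, 0, 0, 0], [0, 0, 0, 0, 0, 0]]}' --finger_gap 0

```text
clock: 2.9
position: [440.7, 172.6, 241.4]
ee_rot: [0.998, -0.062, 0.001, -0.001]
contact_force: [-2.4, 2.7, 6.5]
gripper_width: 13.0
grasp_force: 59.0
```

```bash
python3 -c "
from h import *
go(601-145,337,240,0)
print(arm.read_state())"
```

```text
shift [  -5. -165.    2.] rz 1.447 yaw -1.695 pos [440.7 172.6 241.4] j [ 0.72  0.13 -0.36  0.   -1.08  0.73] tz [ 0.002  0.001 -1.   ]
{'clock': 2.9, 'joints': array([ 7.17879742e-01,  1.29127696e-01, -3.61460991e-01,  3.70177993e-04,
       -1.07786274e+00,  7.28759812e-01]), 'joint_vel': array([ 0.00073403,  0.00023798, -0.00012964, -0.00149158, -0.00138978,
       -0.00383272]), 'joint_efforts': array([ -2.12493896, -22.39579797,  15.995121  ,   3.71328972,
         0.09687489,  -0.67747967]), 'position': array([440.71052927, 172.60053395, 241.42088811]), 'ee_rot': array([ 9.98078474e-01, -6.19512511e-02,  9.48285381e-04, -7.08530688e-04]), 'contact_force': array([-2.42995539,  2.74224076,  6.46944491]), 'wrist_torque': array([0.69626046, 0.70896116, 0.71042767]), 'grasp_force': 59.00948703289032, 'gripper_width': 12.998930653638208}
```

Gripped: 13 mm opening with 59 N. In the arm frame the grip point works out 158 out and 36 to the face side, which matches the given geometry. Next, the arc waypoints.

Add to h.py:
```python
def arc(H,steps):
    s=arm.read_state();R=Ro.from_quat(s["ee_rot"]).as_matrix();r=s["position"][:2]-H
    for a in steps:
        d=Ro.from_euler("z",-a).as_matrix()[:2,:2]@r-r;print((R.T@[d[0],d[1],0]).round(1),"rz",a)
```

```bash
python3 -c "
from h import *
arc(np.array([602,189]),[.1,.2,.3,.4,.5,.6,.7])"
```

```text
[ -2.8 -16.    0. ] rz 0.1
[ -4.  -32.1   0. ] rz 0.2
[ -3.6 -48.3   0.1] rz 0.3
[ -1.6 -64.4   0.1] rz 0.4
[  2.  -80.2   0.1] rz 0.5
[  7.1 -95.6   0.2] rz 0.6
[  13.8 -110.3    0.2] rz 0.7
```

Emit:
advance --ticks '{"offsets": [[-3, -16, 0, 0, 0, 0.1], [-4, -32, 0, 0, 0, 0.2], [-4, -48, 0, 0, 0, 0.3], [-2, -64, 0, 0, 0, 0.4], [2, -80, 0, 0, 0, 0.5], [7, -96, 0, 0, 0, 0.6], [7, -96, 0, 0, 0, 0.6], [7, -96, 0, 0, 0, 0.6]]}'

```text
clock: 3.7
position: [459.2, 270.2, 241.5]
ee_rot: [0.935, -0.354, -0.0, -0.003]
contact_force: [-6.6, 10.9, 5.1]
gripper_width: 13.4
grasp_force: 58.9
```

```bash
python3 -c "
from h import *
go(566,347,240,0)
print(arm.read_state()['wrist_torque'])
arc(np.array([602,189]),[.1,.2,.3,.4,.5,.6,.7,.8,.85])"
```

```text
shift [  29. -128.    2.] rz 0.847 yaw -2.294 pos [459.2 270.2 241.5] j [ 0.83  0.23 -0.23 -0.   -1.1   0.01] tz [ 0.002  0.007 -1.   ]
[2.63859902 2.00438359 0.59210621]
[ -2.6 -16.2   0.1] rz 0.1
[ -3.5 -32.6   0.2] rz 0.2
[ -2.8 -49.    0.3] rz 0.3
[ -0.4 -65.3   0.4] rz 0.4
[  3.5 -81.2   0.5] rz 0.5
[  9.  -96.7   0.6] rz 0.6
[  16.1 -111.5    0.6] rz 0.7
[  24.6 -125.5    0.7] rz 0.8
[  29.3 -132.2    0.7] rz 0.85
```

Emit:
advance --ticks '{"offsets": [[-4, -16, 0, 0, 0, 0.1], [-5, -32, 0, 0, 0, 0.2], [-4, -48, 0, 0, 0, 0.3], [-2, -64, 0, 0, 0, 0.4], [2, -80, 0, 0, 0, 0.5], [7, -95, 0, 0, 0, 0.6], [14, -110, 0, 0, 0, 0.7], [23, -124, 0, 0, 0, 0.8], [27, -131, 0, 0, 0, 0.85], [27, -131, 0, 0, 0, 0.85]]}'

```text
clock: 4.7
position: [568.7, 354.5, 241.6]
ee_rot: [-0.706, 0.708, 0.002, 0.008]
contact_force: [2.2, 19.5, 1.5]
gripper_width: 13.1
grasp_force: 58.4
```

Emit:
advance --ticks '{"offsets": [[0, 0, 0, 0, 0, 0], [0, 0, 0, 0, 0, 0], [0, 0, 0, 0, 0, 0], [0, 0, 0, 0, 0, 0]]}'

```text
clock: 5.1
position: [568.2, 354.4, 241.5]
ee_rot: [-0.707, 0.707, 0.002, 0.009]
contact_force: [2.5, 19.2, 1.8]
gripper_width: 13.2
grasp_force: 58.8
```

```bash
python3 -c "
from h import *
go(566,347,240,0)
s=arm.get_image('scene');cv2.imwrite('pics/c3.png',cv2.resize(s[90:290,150:450],(800,533)))"
```

```text
shift [7. 2. 1.] rz -0.001 yaw 3.141 pos [568.2 354.4 241.5] j [ 0.8   0.46  0.11 -0.   -1.2  -0.8 ] tz [ 0.009  0.015 -1.   ]
```

View pics/c3.png

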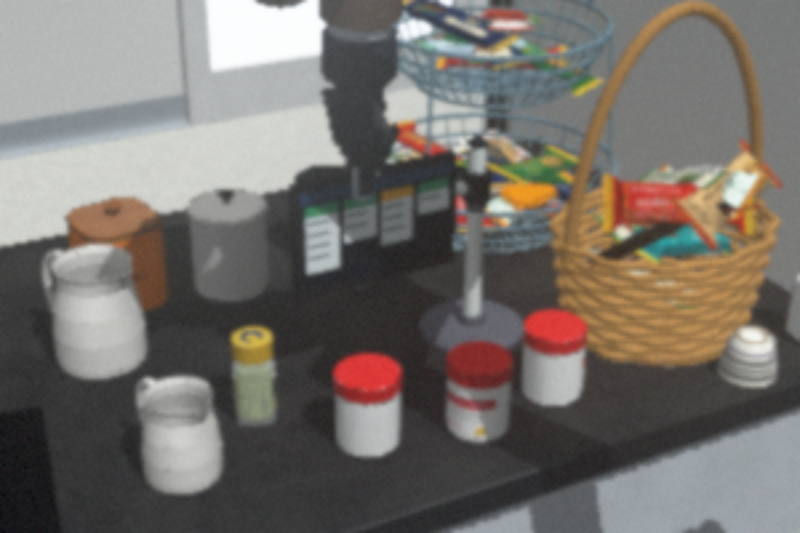

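The screen is now parallel to the counter, facing forward at picture (295–455, 150–290). All three tubs are visible at about (368,400), (479,390) and (555,355). I'll release, lift, and triangulate the tubs from this view and the first top view.

Emit:
advance --ticks '{"offsets": [[0, 0, 0, 0, 0, 0], [0, 0, 0, 0, 0, 0], [0, 0, 0, 0, 0, 0], [0, 0, -15, 0, 0, 0], [0, 0, -45, 0, 0, 0], [0, 0, -80, 0, 0, 0], [0, 0, -80, 0, 0, 0]]}' --finger_gap 50

```text
clock: 5.85
position: [568.5, 346.3, 326.5]
ee_rot: [-0.705, 0.709, -0.001, 0.005]
contact_force: [-0.1, -0.7, 1.5]
gripper_width: 50.1
grasp_force: 0.0
```

Run:
```python
from h import *
s=arm.get_image("scene");t0=cv2.imread("pics/top0.png");t=arm.get_image("top")
r={}
for n,i in(("scene",s),("top0",t0),("top",t)):
    k,l,st,c=cv2.connectedComponentsWithStats(red(i));n0=n[:5] if n=="scene" else "top"
    for j in range(1,k):
        P=plane(n0,c[j],79)
        if st[j,4]>60 and 380<P[0]<520 and 100<P[1]<460: print(n,st[j],c[j].round(1),P); r.setdefault(n,[]).append(c[j])
for a in sorted(r["scene"],key=lambda c:c[0]):
    for m in("top0","top"):
        for b in r.get(m,[]):
            X,e=tri(a,b)
            if e<12:print(m,X,e)
go(450,400,160,0)
```

```text
scene [347 206  23  16 311] [358.  213.6] [455.2 180.1  79. ]
scene [318 219  24  16 305] [329.1 226.3] [434.4 287.7  79. ]
scene [275 222  26  19 383] [287.5 230.9] [465.7 397.8  79. ]
top0 [262 209  25  25 505] [274.1 220.8] [461.6 400.6  79. ]
top0 [302 224  26  26 496] [314.9 236.5] [431.6 287.5  79. ]
top0 [343 224  15  23 250] [350.1 234. ] [449.1 196.6  79. ]
top [343 221  26  26 511] [355.7 233.8] [451.1 182.3  79. ]
top0 [460.7 400.1  82.4] 0.2
top0 [431.9 288.2  80.3] 1.8
top0 [443.6 193.7  89.7] 8.8
top [450.6 182.8  82. ] 0.9
shift [-53. 117. 161.] rz -0.006 yaw 3.135 pos [566.6 345.8 321.1] j [ 0.79  0.42  0.24 -0.   -1.39 -0.8 ] tz [ 0.001  0.001 -1.   ]
```

The triangulated heights (80–82 for the lid's visible patch) fit an 85 mm tub. Tubs sit at A(463,399), B(434,287), C(453,181). Going to A, closing along x.

Emit:
advance --ticks '{"offsets": [[-20, 40, 0, 0, 0, 0], [-40, 80, 20, 0, 0, 0], [-53, 104, 60, 0, 0, 0], [-53, 104, 105, 0, 0, 0], [-53, 104, 150, 0, 0, 0], [-53, 104, 180, 0, 0, 0], [-53, 104, 180, 0, 0, 0], [-53, 104, 180, 0, 0, 0]]}' --finger_gap 85

```text
clock: 6.75
position: [462.9, 399.5, 140.0]
ee_rot: [-0.705, 0.709, -0.001, -0.001]
contact_force: [-0.4, -0.1, 0.4]
gripper_width: 84.9
grasp_force: 0.0
```

```bash
python3 -c "
from h import *
go(463,399,75,0)
s=arm.get_image('scene');cv2.imwrite('pics/c4.png',cv2.resize(s[120:280,200:400],(800,640))[:600])"
```

```text
shift [ 0. -0. 65.] rz -0.005 yaw 3.137 pos [462.9 399.5 140. ] j [ 0.98  0.46 -0.17  0.   -0.95 -0.98] tz [-0.    -0.002 -1.   ]
```

View pics/c4.png

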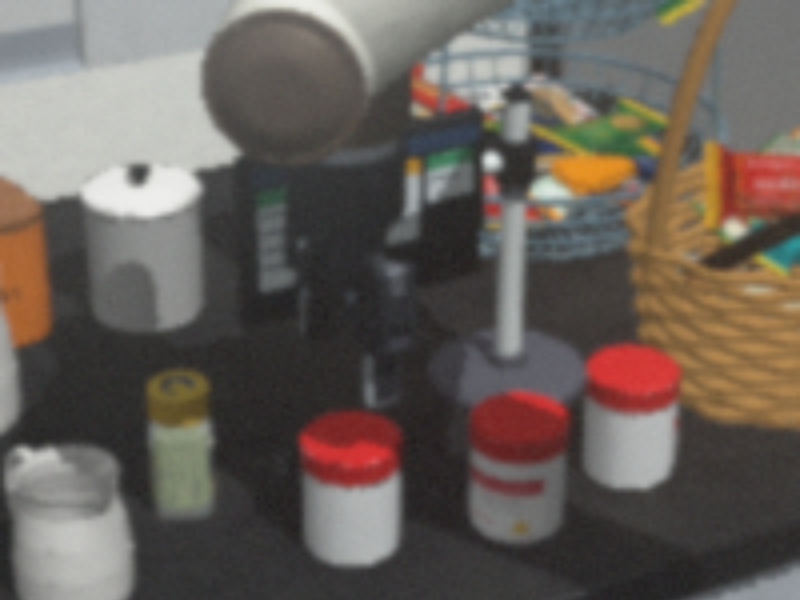

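The gripper is centred over the left tub (lid at about (350,440)), and the screen stays put behind it. Descending and closing.

Emit:
advance --ticks '{"offsets": [[0, 0, 20, 0, 0, 0], [0, 0, 40, 0, 0, 0], [0, 0, 55, 0, 0, 0], [0, 0, 65, 0, 0, 0], [0, 0, 65, 0, 0, 0]]}'

```text
clock: 7.3
position: [462.8, 400.0, 75.6]
ee_rot: [-0.705, 0.709, 0.0, 0.0]
contact_force: [-0.7, 0.1, 0.2]
gripper_width: 84.7
grasp_force: 0.0
```

Emit:
advance --ticks '{"offsets": [[0, 0, 0, 0, 0, 0], [0, 0, 0, 0, 0, 0], [0, 0, 0, 0, 0, 0], [0, 0, 0, 0, 0, 0], [0, 0, 0, 0, 0, 0], [0, 0, 0, 0, 0, 0]]}' --finger_gap 40

```text
clock: 7.9
position: [463.4, 401.1, 77.4]
ee_rot: [-0.706, 0.709, 0.0, 0.002]
contact_force: [-0.8, -0.4, 6.1]
gripper_width: 66.5
grasp_force: 67.5
```

```bash
python3 -c "
from bench import arm
print(arm.read_state())"
```

```text
{'clock': 7.9, 'joints': array([ 9.77475802e-01,  5.28143662e-01, -2.31595187e-01,  8.81640616e-04,
       -8.07192852e-01, -9.82232722e-01]), 'joint_vel': array([-0.00116396,  0.00152389,  0.00095402, -0.00109302,  0.00090658,
        0.0009758 ]), 'joint_efforts': array([-6.46716580e-01, -3.83518267e+01,  1.31902769e+01,  2.82903984e+00,
        1.72328828e-01,  7.77202804e-03]), 'position': array([463.44605727, 401.09518874,  77.42608491]), 'ee_rot': array([-7.05637202e-01,  7.08570606e-01,  6.03842240e-05,  1.95753721e-03]), 'contact_force': array([-0.79635794, -0.37484461,  6.14073848]), 'wrist_torque': array([ 0.01060947,  0.32665487, -0.0480623 ]), 'grasp_force': 67.52547025680542, 'gripper_width': 66.5221694044837}
```

Create w.py:
```python
from h import *
F=[]
for i in range(4): arm.get_image("top"); s=arm.read_state(); F.append(s["contact_force"])
print(np.mean(F,0).round(2),np.std(F,0).round(2),s["position"].round(1),s["wrist_torque"].round(2),s["grasp_force"],s["gripper_width"])
```

```text
(no output)
```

Emit:
advance --ticks '{"offsets": [[0, 0, -15, 0, 0, 0], [0, 0, -35, 0, 0, 0], [0, 0, -60, 0, 0, 0], [0, 0, -60, 0, 0, 0], [0, 0, -60, 0, 0, 0], [0, 0, -60, 0, 0, 0], [0, 0, -60, 0, 0, 0], [0, 0, -60, 0, 0, 0]]}'

```text
clock: 8.7
position: [462.3, 399.6, 134.2]
ee_rot: [-0.705, 0.709, -0.0, -0.001]
contact_force: [0.0, 0.4, -2.1]
gripper_width: 66.4
grasp_force: 67.3
```

```bash
python3 w.py
```

```text
[ 0.07 -0.27 -1.58] [0.23 0.32 0.33] [462.6 399.9 135. ] [-0.02 -0.01 -0.  ] 67.28312015533447 66.49705597922778
```

Tub A weighs about 0.17 kg (1.6–2 N). I'll put it back.

Emit:
advance --ticks '{"offsets": [[0, 0, 20, 0, 0, 0], [0, 0, 40, 0, 0, 0], [0, 0, 52, 0, 0, 0], [0, 0, 58, 0, 0, 0], [0, 0, 58, 0, 0, 0], [0, 0, 58, 0, 0, 0]]}'

```text
clock: 9.5
position: [463.0, 400.4, 77.8]
ee_rot: [-0.705, 0.709, 0.0, 0.001]
contact_force: [-0.3, 0.9, -1.6]
gripper_width: 66.7
grasp_force: 67.3
```

Emit:
advance --ticks '{"offsets": [[0, 0, 0, 0, 0, 0], [0, 0, 0, 0, 0, 0], [0, 0, 0, 0, 0, 0], [0, 0, 0, 0, 0, 0], [0, 0, -20, 0, 0, 0], [0, 0, -60, 0, 0, 0], [0, 0, -90, 0, 0, 0], [0, 0, -90, 0, 0, 0], [0, 0, -90, 0, 0, 0]]}' --finger_gap 85

```text
clock: 10.4
position: [462.6, 400.1, 168.0]
ee_rot: [-0.705, 0.709, 0.0, 0.001]
contact_force: [0.3, 0.1, -0.7]
gripper_width: 85.1
grasp_force: 0.0
```

```bash
python3 -c "
from h import *
go(434,287,75,0)"
```

```text
shift [113.  28.  93.] rz -0.005 yaw 3.136 pos [462.6 400.1 168. ] j [ 0.98  0.43 -0.14 -0.   -1.   -0.98] tz [ 0.001  0.002 -1.   ]
```

Emit:
advance --ticks '{"offsets": [[40, 10, 0, 0, 0, 0], [80, 20, 0, 0, 0, 0], [113, 28, 0, 0, 0, 0], [113, 28, 0, 0, 0, 0], [113, 28, 30, 0, 0, 0], [113, 28, 55, 0, 0, 0], [113, 28, 75, 0, 0, 0], [113, 28, 93, 0, 0, 0], [113, 28, 93, 0, 0, 0], [113, 28, 93, 0, 0, 0]]}'

```text
clock: 11.4
position: [434.0, 287.1, 73.7]
ee_rot: [-0.706, 0.709, -0.0, -0.001]
contact_force: [1.1, 0.7, 0.2]
gripper_width: 85.3
grasp_force: 0.0
```

Emit:
advance --ticks '{"offsets": [[0, 0, 0, 0, 0, 0], [0, 0, 0, 0, 0, 0], [0, 0, 0, 0, 0, 0], [0, 0, 0, 0, 0, 0], [0, 0, 0, 0, 0, 0], [0, 0, 0, 0, 0, 0]]}' --finger_gap 40

```text
clock: 12.0
position: [434.5, 287.7, 75.6]
ee_rot: [-0.706, 0.709, 0.0, 0.001]
contact_force: [-2.4, 0.5, 6.0]
gripper_width: 66.4
grasp_force: 67.1
```

Emit:
advance --ticks '{"offsets": [[0, 0, -15, 0, 0, 0], [0, 0, -35, 0, 0, 0], [0, 0, -60, 0, 0, 0], [0, 0, -60, 0, 0, 0], [0, 0, -60, 0, 0, 0], [0, 0, -60, 0, 0, 0], [0, 0, -60, 0, 0, 0], [0, 0, -60, 0, 0, 0]]}'

```text
clock: 12.8
position: [433.7, 286.7, 133.3]
ee_rot: [-0.705, 0.709, -0.0, -0.001]
contact_force: [0.0, 0.2, -1.9]
gripper_width: 66.5
grasp_force: 67.5
```

```bash
python3 w.py
```

```text
[ 0.01 -0.14 -1.81] [0.25 0.27 0.8 ] [434.  287.1 134. ] [-0.03  0.01  0.02] 67.48526930809021 66.39955682917197
```

Tub B is about 1.8 N, so also light. I'll put it back and try C.

Emit:
advance --ticks '{"offsets": [[0, 0, 20, 0, 0, 0], [0, 0, 40, 0, 0, 0], [0, 0, 52, 0, 0, 0], [0, 0, 58, 0, 0, 0], [0, 0, 58, 0, 0, 0], [0, 0, 58, 0, 0, 0]]}'

```text
clock: 13.6
position: [434.5, 287.5, 76.7]
ee_rot: [-0.705, 0.709, -0.0, 0.001]
contact_force: [-0.3, -0.5, -2.3]
gripper_width: 66.8
grasp_force: 67.4
```

Emit:
advance --ticks '{"offsets": [[0, 0, 0, 0, 0, 0], [0, 0, 0, 0, 0, 0], [0, 0, 0, 0, 0, 0], [0, 0, 0, 0, 0, 0], [0, 0, -20, 0, 0, 0], [0, 0, -60, 0, 0, 0], [0, 0, -90, 0, 0, 0], [0, 0, -90, 0, 0, 0], [0, 0, -90, 0, 0, 0]]}' --finger_gap 85

```text
clock: 14.5
position: [434.1, 287.2, 166.9]
ee_rot: [-0.705, 0.709, 0.0, 0.001]
contact_force: [0.6, 0.4, -0.9]
gripper_width: 85.1
grasp_force: 0.0
```

```bash
python3 -c "
from h import *
go(453,181,75,0)
s=arm.get_image('scene')
k,l,st,c=cv2.connectedComponentsWithStats(red(s))
for j in range(1,k):
    P=plane('scene',c[j],79)
    if st[j,4]>60 and 380<P[0]<520 and 100<P[1]<460: print(st[j],P)
cv2.imwrite('pics/c5.png',cv2.resize(s[100:300,200:450],(750,600)))"
```

```text
shift [106. -19.  92.] rz -0.005 yaw 3.136 pos [434.1 287.2 166.9] j [ 0.9   0.29 -0.36 -0.   -0.92 -0.9 ] tz [ 0.001  0.002 -1.   ]
[347 206  23  16 307] [455.  179.5  79. ]
[318 218  24  17 328] [434.7 286.8  79. ]
[275 222  26  19 387] [465.3 397.3  79. ]
```

View pics/c5.png

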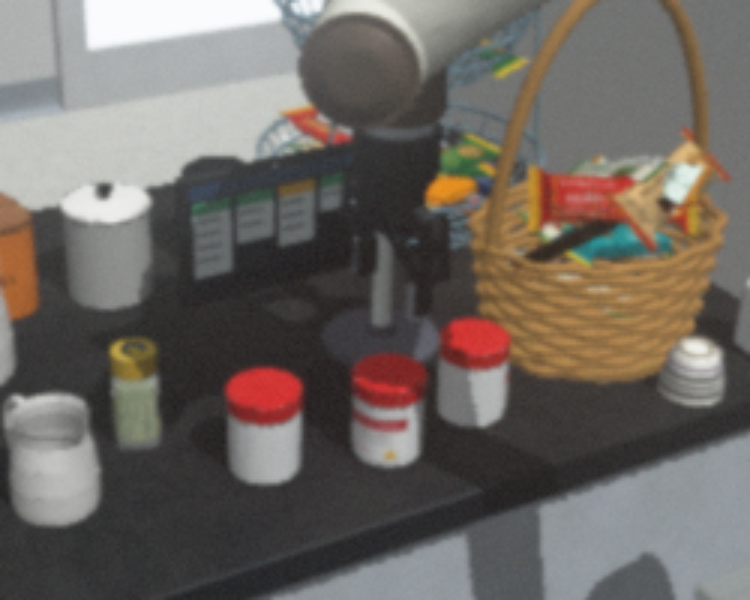

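All tubs stand in their places: A (263,425), B (390,410), C (475,370). The screen is still straight. Now C.

Emit:
advance --ticks '{"offsets": [[40, -8, 0, 0, 0, 0], [80, -15, 0, 0, 0, 0], [106, -19, 0, 0, 0, 0], [106, -19, 0, 0, 0, 0], [106, -19, 30, 0, 0, 0], [106, -19, 55, 0, 0, 0], [106, -19, 75, 0, 0, 0], [106, -19, 92, 0, 0, 0], [106, -19, 92, 0, 0, 0], [106, -19, 92, 0, 0, 0]]}'

```text
clock: 15.55
position: [452.4, 181.2, 73.8]
ee_rot: [-0.706, 0.709, -0.0, -0.001]
contact_force: [-0.2, 0.2, 0.5]
gripper_width: 85.3
grasp_force: 0.0
```

Emit:
advance --ticks '{"offsets": [[0, 0, 0, 0, 0, 0], [0, 0, 0, 0, 0, 0], [0, 0, 0, 0, 0, 0], [0, 0, 0, 0, 0, 0], [0, 0, 0, 0, 0, 0], [0, 0, 0, 0, 0, 0]]}' --finger_gap 40

```text
clock: 16.15
position: [452.8, 181.4, 75.5]
ee_rot: [-0.705, 0.709, -0.0, 0.001]
contact_force: [-4.0, 1.3, 6.7]
gripper_width: 66.4
grasp_force: 66.7
```

Emit:
advance --ticks '{"offsets": [[0, 0, -15, 0, 0, 0], [0, 0, -35, 0, 0, 0], [0, 0, -60, 0, 0, 0], [0, 0, -60, 0, 0, 0], [0, 0, -60, 0, 0, 0], [0, 0, -60, 0, 0, 0], [0, 0, -60, 0, 0, 0], [0, 0, -60, 0, 0, 0]]}'

```text
clock: 16.95
position: [452.1, 180.6, 133.2]
ee_rot: [-0.705, 0.709, 0.0, -0.001]
contact_force: [0.0, -0.8, -4.7]
gripper_width: 66.3
grasp_force: 69.9
```

```bash
python3 w.py
```

```text
[ 0.    0.3  -4.39] [0.15 0.41 0.32] [452.5 180.9 134. ] [-0.06  0.01 -0.03] 69.90262627601624 66.75387259430491
```

Tub C is about 4.4 N and clearly the heaviest. Lifting it to about 200 mm.

Emit:
advance --ticks '{"offsets": [[0, 0, -30, 0, 0, 0], [0, 0, -60, 0, 0, 0], [0, 0, -90, 0, 0, 0], [0, 0, -115, 0, 0, 0], [0, 0, -135, 0, 0, 0], [0, 0, -142, 0, 0, 0], [0, 0, -142, 0, 0, 0], [0, 0, -142, 0, 0, 0], [0, 0, -142, 0, 0, 0], [0, 0, -142, 0, 0, 0]]}'

```text
clock: 18.15
position: [452.2, 180.7, 275.1]
ee_rot: [-0.705, 0.709, 0.0, -0.001]
contact_force: [0.0, -0.5, -6.0]
gripper_width: 66.6
grasp_force: 70.4
```

```bash
python3 w.py; python3 -c "
from h import *
s=arm.get_image('scene');cv2.imwrite('pics/c6.png',cv2.resize(s[90:290,200:450],(750,600)))"
```

```text
[ 0.33 -0.08 -4.5 ] [0.47 0.49 0.32] [452.5 181.  275.9] [-0.03 -0.02  0.  ] 70.38181185722351 66.20972151004082
```

View pics/c6.png

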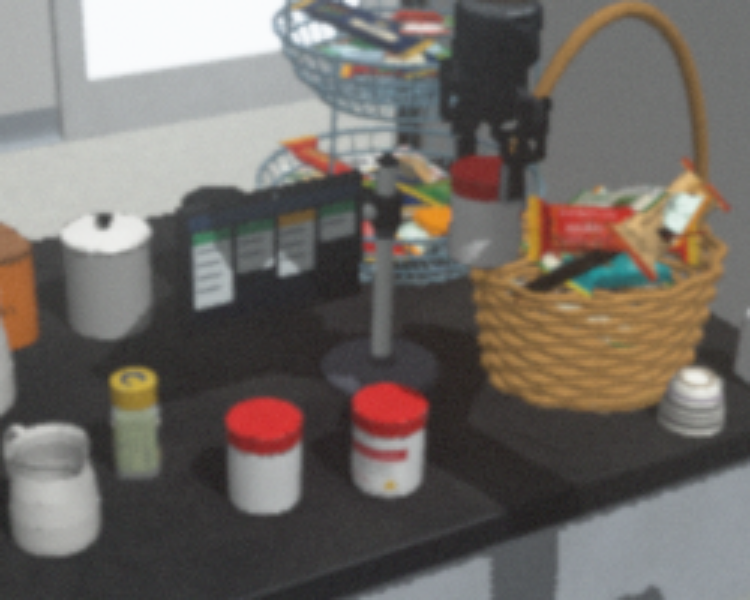

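The tub is held upright at (487,215), the two others stand at (265,455) and (390,440), and the screen is straight and clear of the arm. Handing in.

```bash
python3 -c "
from bench import arm
print(arm.job_done())"
```

```text
the job is handed in; nothing more can be done
None
```

I handed the job in with the heaviest tub, the rightmost (about 4.5 N against 1.6–1.8 N for the other two), held upright about 20 cm up; the last picture shows the screen straight, the other two tubs back in place, and the shaker, cup and jug undisturbed, but no verdict was returned.

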